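# Slide the sauce bottle into its bay

### The job

Tidy the sauces away: slide the tall brown sauce bottle along the counter through the open front of the white organiser into its empty bay (the one with the blue disc on the counter), until the bottle stands upright right against the bay's back wall. Push it with the fingers on its wide lower part, low down so that it slides without tipping; do not touch its neck or cap, do not lift it, and leave the organiser's jar and the other containers where they stand.

Things in the scene. Friction and masses are not known exactly. Their poses are not given: they have to be found in the camera images.
- bottle: Tall round sauce bottle, dark brown with a white and orange paper label, standing loose and upright on the counter. Origin: centre of its underside; z up along the bottle. Wide lower part 60 mm in diameter (straight to 135 mm height), total height 247 mm, about 0.46 kg; friction on the counter about 0.45 to 0.65. A push higher than about 40 mm above the counter can tip it.
- neck: Slim upper part of that bottle with the red cap: from 150 mm (44 mm diameter, narrowing to about 28 mm at 168 mm) to 247 mm above the counter; fixed to the bottle. Origin on the bottle's axis, 150 mm above its underside. Must not be touched.
- organiser: White plastic organiser fixed to the counter: two bays side by side, no floor (bottles stand on the counter itself), walls 50 mm high and 6 mm thick. Origin: on the counter, midway between the bays. Its x axis points level into the bays: the open front is at x = -38 mm, the inner face of the back wall at x = +38 mm. Bays are 96 mm wide inside, centred at y = +51 mm and y = -51 mm, with a dividing wall at y = 0 and side walls beyond. Outside 210 mm wide.
- disc: Flat blue paper disc, 60 mm in diameter and 1 mm thick, no obstacle, fixed on the counter in the empty bay, exactly where the bottle's foot is when the bottle touches the middle of the back wall. Origin: its centre, on the counter; its x axis points level into the bay (as the organiser's), 30 mm before the inner face of the back wall.
- jar: Amber jar with a green lid, 56 mm in diameter, 90 mm high, loose, standing in the other bay. Origin: centre of its underside. Leave alone.
- mustard: Yellow squeeze bottle, 60 mm in diameter, 165 mm high, loose, beyond the organiser. Origin: centre of its underside. Leave alone.
- tub: White yoghurt tub with a blue lid, 96 mm in diameter, 78 mm high, loose, behind the organiser. Origin: centre of its underside. Leave alone.
- tin: Low red tin, 66 mm in diameter, 60 mm high, loose, behind the organiser. Origin: centre of its underside. Leave alone.
Things that resemble listed ones, but are neither listed nor needed, are in the scene too. Of the things that look like the bottle, the largest one is meant.

How it is judged:
At the end, for the whole second after the job is handed in: The sauce bottle stands upright (within 0.05 rad) and at rest on the counter in the bay with the blue disc, less than 8 mm from the back wall and between the bay's side walls; the jar, squeeze bottle, tub and tin stand within 15 mm of where they began (x of bottle in the frame of disc between -0.008 and 0.006 m and y of bottle in the frame of disc between -0.022 and 0.022 m and angle between bottle's own z axis and vertical below 0.05 rad and height (world z) of bottle below 0.004 m and linear speed of bottle below 0.01 m/s and distance of each of jar, mustard, tub, tin from where it was at the start of the episode below 0.015 m and angle between each of jar, mustard, tub, tin's own z axis and vertical below 0.1 rad); the robot touches nothing.
It fails at once if the bottle tips (leans more than 0.3 rad) (angle between bottle's own z axis and vertical above 0.3 rad).
It fails at once if the bottle is lifted (its foot more than 12 mm off the counter) (height (world z) of bottle above 0.012 m).
It fails at once if the robot touches the bottle's neck or cap (contact force between any of the fingers, the arm and neck above 0.5 N).
It fails at once if another container is pushed away or knocked over (distance of any of jar, mustard, tub, tin from where it was at the start of the episode above 0.015 m or angle between any of jar, mustard, tub, tin's own z axis and vertical above 0.3 rad).
It also fails if it takes over 58 s, if anything falls off the work surface, if the arm or the gripper's body presses on something with over 40 N, if the wrist force passes 120 N, or if a joint passes its speed limit or range.

### The arm

A 7-joint arm with a two-finger parallel gripper is mounted at the origin on the work surface. World frame = base frame: x ahead of the robot, y to its left, z up, the work surface at z = 0. Lengths are in m, angles in rad, forces in N, time in s.
With the tool pointing down it reaches from about 0.4 to 0.85 m from the base axis. Payload 6.9 kg.
Tool frame: the origin (TCP) lies midway between the tips of the shut fingers; the grasp point (between the pads) lies 19 mm behind it (grip_depth is the distance from the TCP to the grasp point, in m); z points along the fingers, y is the line along which they close (so a half turn about z gives the same grasp; the last joint's range is limited). The gripper opens to 85 mm and grips with 20 to 120 N. Pads are 22 mm wide; open, the fingers measure 114 mm over their backs; the gripper's body (76 mm by 85 mm) begins 54 mm behind the grasp point. The pads swing forward as they close: fully open they stand 13 mm farther back than shut.
Start: joints at [-1.016, 0.507, -0.238, 1.5, 0.126, 1.149, -0.155], TCP at [0.271, 0.563, 0.231] pointing down, gripper open.
Joint ranges: [-3.08, 3.08], [-0.24, 2.05], [-1.43, 1.35], [0, 2.5], [-1.52, 4.66], [0.17, 1.96], [-2.89, 2.89]. Speed limits (rad/s): [2.39, 2.39, 3.14, 3.14, 3.14, 3.14, 3.14].

### API

Orientations are given as a 3x3 rotation matrix whose columns are the frame's x, y, z axes.
In Python, from workcell import move_to, servo_line, set_joints, gripper_to, wait, solve_ik, get_state, snapshot, PlanningError, finish_job, grip_depth gives the robot as it stands. The module is installed in compiled form; this text tells all that it offers. Calls block until the motion is done:
- move_to(position, orientation): joint-space move of the TCP to a pose.
- servo_line(position, orientation=None, speed=0.15, f_stop=None): straight line of the TCP; orientation=None keeps the orientation; speed is the mean speed in m/s. With f_stop (N) it stops when the force on the tool has changed by that much, and returns True; else False.
- set_joints(angles): joint-space move.
- gripper_to(opening): opening from 0.0 (shut) to 1.0 (fully open); the grip force is fixed at half the most; returns when the fingers have stopped.
- wait(seconds).
- solve_ik(position, orientation): joint angles nearest the present ones, or None.
- get_state(): the state.
- snapshot(name): name is "scene" or "top"; returns a dict with "color" (400x640x3 uint8, red, green, blue), "fx", "fy", "cx", "cy" (pixels), "k1" (the pictures are not rectified: a ray, as slopes to the right and down, at radius r is drawn at 1 + k1 r^2 times it, then the intrinsics apply), "rvec" (rotation vector, rad) and "tvec" (3), from world to camera coordinates, as OpenCV has them. Camera axes: x right, y down, z forward; pixel columns grow to the right and rows downward; lengths in m; the calibration is good to about 2 mm. A picture is of the moment at which its call begins. There is no depth.
A pose or a line that the arm cannot do raises PlanningError and nothing moves.
- finish_job(): hands the job in; it is judged then, once.
The state is a dict: "clock": time; "qpos": joint angles; "dq": joint speeds; "joint_efforts": joint torques, N m; "tool_pos": TCP position; "tool_rot": TCP orientation; "ft_force": force on the tool from outside, world axes, zero at the start; "moment": the same for the moment, N m; "width": opening from 0.0 (shut) to 1.0 (fully open); "grip_force": force on a finger pad.
Only numpy, scipy, OpenCV 4.12 (cv2) and the standard library are available. Lean on these libraries where they do the work, as an engineer would, in place of code of your own. Each camera call takes 0.05 s, during which the arm holds its last target. There are 200 camera calls.

## Working session

There is one attempt and no reset: what is moved stays moved. The work goes in short steps, each a Python script; the robot and the scene stay as the last script left them, time stands still between calls to the robot, and variables do not carry over. Pictures are saved under pics/ and viewed, at most 10 in all, crops included, and the job is handed in when it is done.

```bash
mkdir -p pics
cat > h.py <<'E'
import numpy as np, cv2
from workcell import *
def cam(s):
    K=np.array([[s["fx"],0,s["cx"]],[0,s["fy"],s["cy"]],[0,0,1.]]);D=np.array([s["k1"],0,0,0.])
    R=cv2.Rodrigues(np.array(s["rvec"],float))[0];t=np.array(s["tvec"],float).ravel()
    return K,D,R,t
def ray(s,uv,z=0.):
    K,D,R,t=cam(s)
    p=cv2.undistortPoints(np.array(uv,float).reshape(-1,1,2),K,D).reshape(-1,2)
    d=np.c_[p,np.ones(len(p))]@R; c=-R.T@t
    return c+d*((z-c[2])/d[:,2])[:,None]
def proj(s,P):
    K,D,R,t=cam(s)
    return cv2.projectPoints(np.array(P,float).reshape(-1,1,3),np.array(s["rvec"],float),t,K,D)[0].reshape(-1,2)
def save(s,n): cv2.imwrite("pics/"+n+".png",s["color"][:,:,::-1])
E
python3 - <<'E'
from h import *
for n in("scene","top"):
    s=snapshot(n);save(s,n+"0");K,D,R,t=cam(s);print(n,s["fx"],s["k1"],-R.T@t,R[2])
print(get_state()["clock"],grip_depth)
E
```

```text
scene 405.3383759681657 -0.0623960669200203 [ 0.99992893 -0.47377599  0.68043755] [-0.45098834  0.64242327 -0.61959814]
top 468.7905003856044 -0.10009755736314366 [0.47859715 0.10478301 1.28823095] [ 0.11869762 -0.00138645 -0.99292948]
0.1 0.0187
```

View pics/scene0.png

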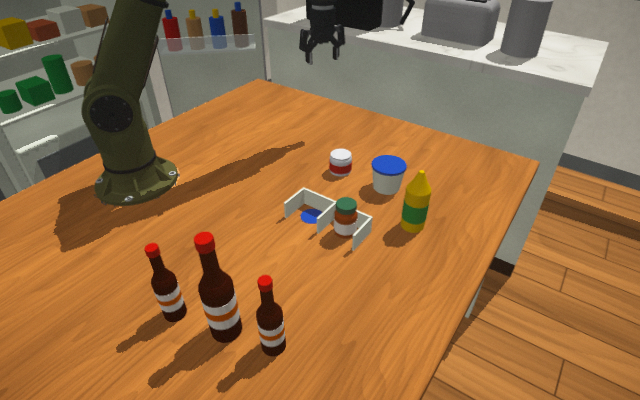

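View pics/top0.png

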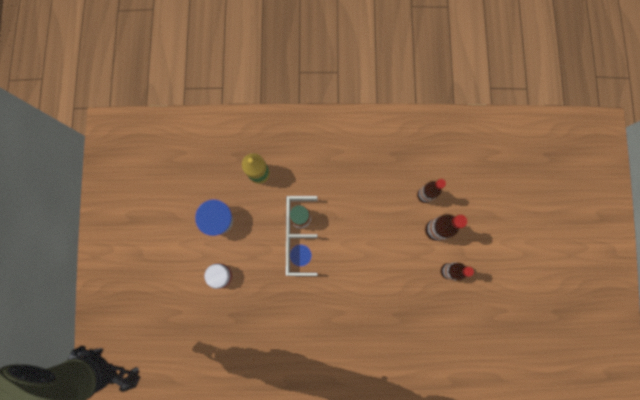

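The scene shows three brown bottles, at scene pixels (168,290), (219,300) and (270,325), which are (455,270), (443,228) and (430,192) in the top view. The largest is the middle one, at scene (219,300) and top (443,228). The disc is at top (301,255), and its bay opens to the right (-y). The jar is at (300,215), mustard at (255,168), tub at (214,217) and tin at (217,276).

```bash
cat >> h.py <<'E'
def blobs(s,f,amin=15):
    hsv=cv2.cvtColor(s["color"],cv2.COLOR_RGB2HSV).astype(int)
    m=f(*cv2.split(hsv.astype(np.uint8))).astype(np.uint8)
    n,l,st,c=cv2.connectedComponentsWithStats(m)
    return [(c[i],st[i],l==i) for i in range(1,n) if st[i][4]>=amin]
red=lambda h,s,v:((h<6)|(h>174))&(s>190)&(v>90)
blue=lambda h,s,v:(h>108)&(h<128)&(s>150)&(v>60)
white=lambda h,s,v:(s<60)&(v>120)
E
python3 - <<'E'
from h import *
T=snapshot("top");S=snapshot("scene")
for n,s in(("top",T),("scene",S)):
    for c,st,m in blobs(s,red): print(n,"red",c.round(1),st,ray(s,c,.235)[0].round(4))
    for c,st,m in blobs(s,blue): print(n,"blue",c.round(1),st,ray(s,c,.001)[0].round(4))
for c,st,m in blobs(T,white,60):
    if 270<c[0]<330 and 180<c[1]<290:
        p=np.argwhere(m)[:,::-1]; w=ray(T,p,.05)[:,:2].astype(np.float32)
        print("org",st,cv2.minAreaRect(w),w.min(0),w.max(0))
        q=p[p[:,0]<291]; print("backwall dir",cv2.fitLine(ray(T,q,.05)[:,:2].astype(np.float32),2,0,.01,.01).ravel())
a=cv2.resize(S["color"][225:365,130:310],None,fx=4,fy=4,interpolation=2)
cv2.imwrite("pics/crop.png",a[:,:,::-1])
E
```

```text
top blue [213.  217.3] [197 202  33  32 813] [0.6182 0.4094 0.001 ]
top blue [303.7 255.2] [300 247  10  17 124] [0.5131 0.1573 0.001 ]
scene red [167.5  27.2] [163  17  13  21 117] [-0.5125  0.5733  0.235 ]
scene red [340.  168.6] [330 164  21   9 127] [0.6427 0.0965 0.235 ]
scene red [204.  242.1] [194 232  21  22 358] [ 0.5809 -0.203   0.235 ]
scene red [151.7 250. ] [145 243  15  15 167] [ 0.5271 -0.2631  0.235 ]
scene red [264.6 282.9] [258 275  14  17 200] [ 0.715  -0.2103  0.235 ]
scene blue [237.5   6.1] [235   2   6   9  42] [-1.3380e+00  1.7746e+00  1.0000e-03]
scene blue [168.   13.9] [165  10   7   9  46] [-1.5943e+00  1.3488e+00  1.0000e-03]
scene blue [216.8  25.7] [209  16  16  19 237] [-1.0617e+00  1.3126e+00  1.0000e-03]
scene blue [388.5 164.5] [372 155  34  20 523] [0.5646 0.5013 0.001 ]
scene blue [309.9 215.3] [301 209  20  14 196] [0.5106 0.1675 0.001 ]
org [285 196  33  80 590] ((0.5646998882293701, 0.16217614710330963), (0.08410091698169708, 0.20955497026443481), 89.87841796875) [0.459839   0.12034259] [0.66955817 0.20441005]
backwall dir [ 0.99999386 -0.00351225  0.56680524  0.19868387]
```

View pics/crop.png

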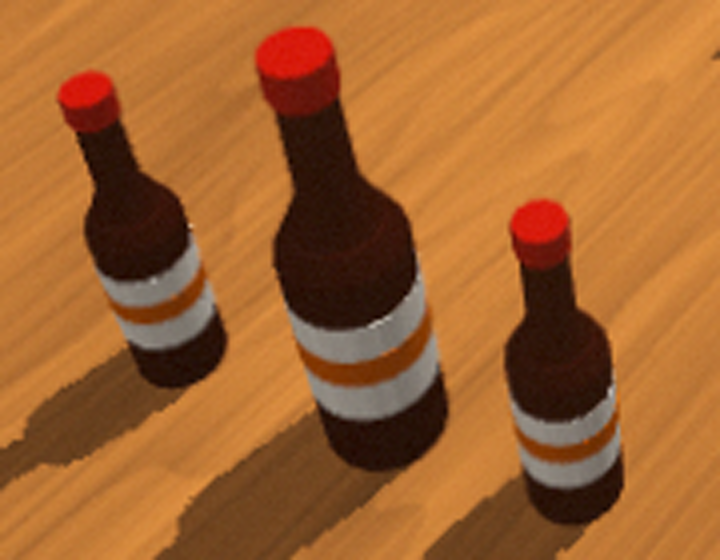

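The crop shows the middle bottle is clearly the largest, with its cap at scene (204,240) and its foot near (226,335). The organiser measures 210 x 84 mm, as expected. Next I check the bottle position in both views and plan the IK.

```bash
cat >> h.py <<'E'
from scipy.spatial.transform import Rotation as Ro
TGT=np.array([.5135,.167])
def tool(d,tilt):  # d: unit push dir; tilt from straight down
    d=np.r_[np.array(d,float)/np.linalg.norm(d),0]
    z=np.sin(tilt)*d-np.cos(tilt)*np.array([0,0,1.]); x=np.cos(tilt)*d+np.sin(tilt)*np.array([0,0,1.])
    return np.c_[x,np.cross(z,x),z]
red2=lambda h,s,v:((h<6)|(h>174))&(s>150)&(v>90)
def bottle():
    T=snapshot("top");S=snapshot("scene");o=[]
    for s in(T,S):
        o.append([ray(s,c,.237)[0] for c,st,m in blobs(s,red2,20)])
    return T,S,o
E
python3 - <<'E'
from h import *
T,S,o=bottle()
for a in o: print(np.round(a,4).tolist())
print("foot front",ray(S,[[225.5,341]],0))
b=np.array([.58,-.2]);pre=TGT-[0,.13];d=(pre-b)/np.linalg.norm(pre-b)
q0=get_state()["qpos"]
for tl in(.6,.8,1.0):
  for sg in(1,-1):
    for P,dd in((b-d*.09,d),(pre-d*.03,d),(TGT-[0,.03],np.array([0,1.]))):
        R=tool(dd,tl)@np.diag([sg,sg,1]) if sg==1 else tool(dd,tl)@np.diag([-1,-1,1])
        for z in(.02,.12):
            q=solve_ik([*P,z],R);print(tl,sg,z,P.round(3),None if q is None else np.round(q,2))
E
```

```text
[[0.6689, -0.1644, 0.237], [0.5819, -0.2056, 0.237], [0.4685, -0.2214, 0.237]]
[[-0.5123, 0.5722, 0.237], [0.6445, 0.0937, 0.237], [0.5828, -0.2042, 0.237], [0.5296, -0.264, 0.237], [0.7163, -0.2116, 0.237]]
foot front [[ 0.59896986 -0.22311292  0.        ]]
0.6 1 0.02 [ 0.604 -0.287] [ 0.58  1.05  0.06  1.12 -0.41  1.47  1.04]
0.6 1 0.12 [ 0.604 -0.287] [ 0.52  0.96  0.19  1.06 -0.49  1.65  1.04]
0.6 1 0.02 [0.522 0.008] [ 0.41  0.81 -0.22  1.82 -0.47  0.9   0.87]
0.6 1 0.12 [0.522 0.008] [ 0.32  0.66 -0.07  1.76 -0.52  1.12  0.86]
0.6 1 0.02 [0.514 0.137] [ 0.37  0.76 -0.44  2.05 -0.67  0.49  0.65]
0.6 1 0.12 [0.514 0.137] [ 0.25  0.56 -0.25  1.99 -0.72  0.76  0.6 ]
0.6 -1 0.02 [ 0.604 -0.287] [ 0.22  1.31  1.15  1.13 -1.18  1.92 -1.63]
0.6 -1 0.12 [ 0.604 -0.287] [ 0.27  1.12  0.95  1.07 -0.98  1.91 -1.78]
0.6 -1 0.02 [0.522 0.008] [-0.3   1.15  1.15  1.83 -1.2   1.69 -1.53]
0.6 -1 0.12 [0.522 0.008] [-0.31  0.97  1.15  1.77 -1.06  1.71 -1.67]
0.6 -1 0.02 [0.514 0.137] [ 0.74  1.04 -1.16  2.05  0.67  0.52  2.46]
0.6 -1 0.12 [0.514 0.137] [ 0.83  0.96 -1.38  1.99  0.57  0.73  2.43]
[... 984 characters left out ...]

1.0 1 0.02 [0.522 0.008] [ 0.6   1.03 -0.34  1.65 -0.53  1.19  0.97]
1.0 1 0.12 [0.522 0.008] [ 0.49  0.86 -0.16  1.64 -0.65  1.39  1.  ]
1.0 1 0.02 [0.514 0.137] [ 0.6   0.99 -0.54  2.01 -0.88  0.7   1.05]
1.0 1 0.12 [0.514 0.137] [ 0.67  0.83 -0.64  2.   -0.78  0.79  0.82]
1.0 -1 0.02 [ 0.604 -0.287] [ 0.68  1.31 -0.04  0.74 -0.52  1.92 -2.17]
1.0 -1 0.12 [ 0.604 -0.287] [ 0.84  1.25 -0.63  0.72 -0.15  1.96 -2.49]
1.0 -1 0.02 [0.522 0.008] [-0.07  1.26  0.95  1.66 -1.17  1.95 -1.5 ]
1.0 -1 0.12 [0.522 0.008] [ 0.01  1.01  0.75  1.65 -1.02  1.85 -1.7 ]
1.0 -1 0.02 [0.514 0.137] [ 0.98  1.46 -1.41  2.    0.69  0.64  2.64]
1.0 -1 0.12 [0.514 0.137] [-0.27  1.    0.95  2.01 -1.33  1.82 -1.71]
```

```bash
cat > a.py <<'E'
from h import *
b=np.array([.582,-.205]);pre=TGT-[0,.13];d=(pre-b)/np.linalg.norm(pre-b)
tl=.75;R=tool(d,tl);p=b-d*.11
R1=tool([0.3,1],.4)
for P,r in(([.45,.05,.45],R1),([.52,-.2,.45],R1),([*p,.33],tool(d,.6)),([*p,.2],R),([*p,.015],R)):
    q=solve_ik(P,r);print(np.round(P,3),None if q is None else np.round(q,2))
E
python3 a.py
```

```text
[0.45 0.05 0.45] [-0.28  0.07  0.47  1.61 -0.43  1.43 -0.05]
[ 0.52 -0.2   0.45] [ 0.05  0.48  0.95  1.23 -0.71  1.84  0.58]
[ 0.612 -0.311  0.33 ] None
[ 0.612 -0.311  0.2  ] [ 0.66  1.03 -0.04  0.74 -0.43  1.96  0.86]
[ 0.612 -0.311  0.015] [ 0.65  1.19 -0.    0.88 -0.42  1.7   1.01]
```

```bash
cat >> a.py <<'E'
gripper_to(.45)
D=tool(d,.1)
move_to([.45,.05,.45],R1)
move_to([.55,-.2,.45],D)
move_to([.61,-.33,.38],D)
move_to([*p,.19],tool(d,.7))
move_to([*p,.05],R)
s=get_state();print(s["clock"],s["tool_pos"],s["width"],s["ft_force"])
T,S,o=bottle();save(S,"s1");save(T,"t1");print([np.round(a,3).tolist() for a in o])
cv2.imwrite("pics/c1.png",np.vstack([S["color"][130:400,0:400],T["color"][130:330,220:620]])[:,:,::-1])
E
python3 a.py
```

```text
[0.45 0.05 0.45] [-0.28  0.07  0.47  1.61 -0.43  1.43 -0.05]
[ 0.52 -0.2   0.45] [ 0.05  0.48  0.95  1.23 -0.71  1.84  0.58]
[ 0.612 -0.311  0.33 ] None
[ 0.612 -0.311  0.2  ] [ 0.66  1.03 -0.04  0.74 -0.43  1.96  0.86]
[ 0.612 -0.311  0.015] [ 0.65  1.19 -0.    0.88 -0.42  1.7   1.01]
6.075 [ 0.61349657 -0.31078425  0.05322336] 0.44946207217612294 [ 0.39701889 -0.39034276  0.92061474]
[[[0.669, -0.164, 0.237], [0.582, -0.206, 0.237], [0.468, -0.221, 0.237]], [[-0.501, 0.559, 0.237], [0.644, 0.094, 0.237], [0.583, -0.204, 0.237], [0.529, -0.264, 0.237], [0.716, -0.211, 0.237]]]
```

View pics/c1.png

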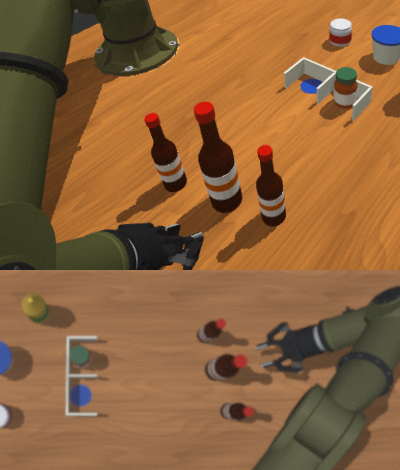

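The gripper is lined up behind the big bottle. The fingers are at top pixel (482,210), clear of both small bottles. I'll lower and push the first part, slowly.

```bash
cat > b.py <<'E'
from h import *
b=np.array([.582,-.205]);pre=TGT-[0,.13];d=(pre-b)/np.linalg.norm(pre-b);R=tool(d,.75);p=b-d*.11
servo_line([*p,.015],R,.05);print(get_state()["tool_pos"],get_state()["ft_force"])
e=b+d*.05
servo_line([*e-d*.03,.015],R,.04)
s=get_state();print(s["clock"],s["tool_pos"],s["ft_force"],e)
T,S,o=bottle();print([np.round(a,3).tolist() for a in o])
cv2.imwrite("pics/c2.png",np.vstack([S["color"][130:400,0:400],T["color"][130:330,220:620]])[:,:,::-1])
E
python3 b.py
```

```text
[ 0.61203506 -0.3109387   0.01512237] [-0.14618383  0.33208554  0.29942067]
10.425 [ 0.57658686 -0.18580156  0.01499068] [ 1.1324458  -2.49674732  0.1788885 ] [ 0.56838214 -0.15689019]
[[[0.669, -0.164, 0.237], [0.567, -0.16, 0.237], [0.468, -0.221, 0.237]], [[-0.504, 0.569, 0.237], [0.644, 0.094, 0.237], [0.568, -0.159, 0.237], [0.529, -0.264, 0.237], [0.716, -0.212, 0.237]]]
```

View pics/c2.png

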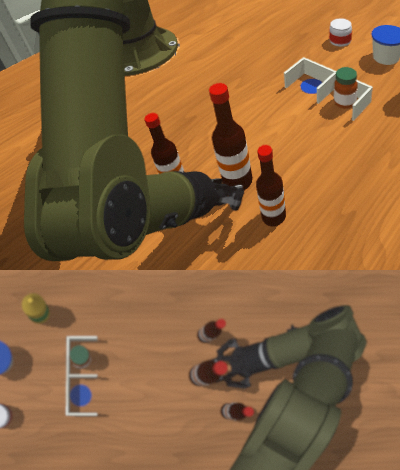

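Run:
```python
from h import *
T=snapshot("top");S=snapshot("scene")
def tri(a,b):
    p0,p1=ray(S,[a],0)[0],ray(S,[a],.3)[0];q0,q1=ray(T,[b],0)[0],ray(T,[b],.3)[0]
    u,v=p1-p0,q1-q0;k=np.linalg.lstsq(np.c_[u,-v],q0-p0,rcond=None)[0]
    x,y=p0+u*k[0],q0+v*k[1];return ((x+y)/2).round(3),np.linalg.norm(x-y).round(3)
print("ring",tri([85,150],[545,238]));print("capA",tri([151.7,250],[469,271]));print("capB",tri([264.6,283],[440,183]))
```

```text
ring (array([ 0.532, -0.305,  0.438]), np.float64(0.008))
capA (array([ 0.47 , -0.239,  0.182]), np.float64(0.004))
capB (array([ 0.68 , -0.178,  0.181]), np.float64(0.0))
```

The forearm is about 0.44 m up, well above the small bottles (about 0.19 m). I'll push on to the point in front of the bay.

```bash
cat > c.py <<'E'
from h import *
b=np.array([.582,-.205]);pre=TGT-[0,.13];d=(pre-b)/np.linalg.norm(pre-b);R=tool(d,.75)
servo_line([*pre-d*.027,.015],R,.04)
s=get_state();print(s["clock"],s["tool_pos"],s["ft_force"],pre)
T,S,o=bottle();print([np.round(a,3).tolist() for a in o])
cv2.imwrite("pics/c3.png",np.vstack([S["color"][130:400,0:400],T["color"][130:330,220:620]])[:,:,::-1])
E
python3 c.py
```

```text
15.8917 [0.520886   0.01098373 0.01497564] [ 1.19143347 -2.70494645  0.72350464] [0.5135 0.037 ]
[[[0.669, -0.164, 0.237], [0.512, 0.037, 0.237]], [[0.513, 0.038, 0.237], [0.644, 0.094, 0.237], [0.528, -0.27, 0.237], [0.716, -0.211, 0.237]]]
```

View pics/c3.png

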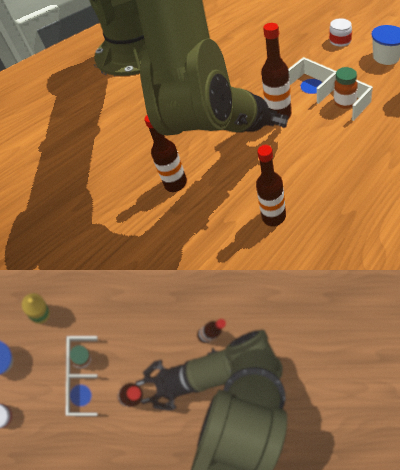

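```bash
cat > d.py <<'E'
from h import *
b0=np.array([.582,-.205]);pre=TGT-[0,.13];d=(pre-b0)/np.linalg.norm(pre-b0)
b=np.array([.5125,.0375]); e=TGT-b; e/=np.linalg.norm(e); R=tool(e,.75)
servo_line([*pre-d*.07,.015],None,.08)
servo_line([*b-e*.065,.015],R,.04)
servo_line([*b-e*.032,.015],R,.03)
servo_line([*TGT-e*.045,.015],R,.04)
hit=servo_line([*TGT-e*.021,.015],R,.015,f_stop=7)
s=get_state();print(hit,s["clock"],s["tool_pos"],s["ft_force"])
T,S,o=bottle();print([np.round(a,3).tolist() for a in o])
cv2.imwrite("pics/c4.png",np.vstack([S["color"][130:400,200:600],T["color"][130:330,220:620]])[:,:,::-1])
E
python3 d.py
```

```text
True 22.8583 [0.51331554 0.14037208 0.01441473] [ 0.3115152  -2.51189414  1.77120305]
[[[0.669, -0.164, 0.237], [0.511, 0.167, 0.237], [0.469, -0.222, 0.237]], [[0.513, 0.169, 0.237], [0.644, 0.094, 0.237], [0.53, -0.265, 0.237], [0.716, -0.212, 0.237]]]
```

View pics/c4.png

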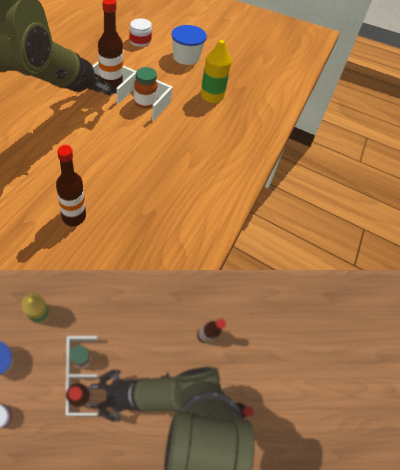

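The force rise came just where the back wall was expected. The bottle stands at (0.512, 0.168), upright. I'll retreat and check.

Run:
```python
from h import *
p=np.array(get_state()["tool_pos"])
servo_line(p-[0,.015,0],None,.02)
servo_line([p[0],p[1]-.13,.03],None,.08)
wait(.3);s=get_state();print(s["clock"],s["tool_pos"],s["ft_force"])
T,S,o=bottle();print([np.round(a,3).tolist() for a in o])
a=np.hstack([cv2.resize(x,None,fx=4,fy=4) for x in(S["color"][120:260,260:360],T["color"][185:325,240:340])])
cv2.imwrite("pics/c5.png",a[:,:,::-1])
```

```text
25.7333 [0.51328771 0.01051816 0.03000977] [ 0.04540568  0.12748362 -0.5953457 ]
[[[0.669, -0.164, 0.237], [0.512, 0.167, 0.237]], [[-0.498, 0.569, 0.237], [0.512, 0.169, 0.237], [0.644, 0.094, 0.237], [0.529, -0.265, 0.237], [0.716, -0.212, 0.237]]]
```

View pics/c5.png

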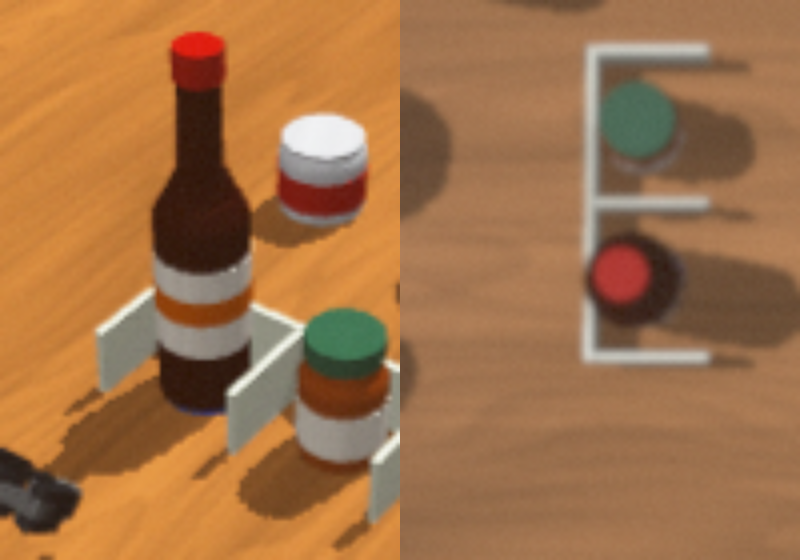

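The bottle stands upright on the disc, touching the back wall, with just a thin blue sliver showing at its foot. The jar is undisturbed and the gripper is clear.

```bash
python3 -c "
from workcell import *
print(finish_job())"
```

```text
the job is handed in; nothing more can be done
None
```

I slid the tall sauce bottle into the empty bay, where it stands upright on the blue disc against the back wall. The arm is clear of it, no other container appeared to move in the pictures, and I handed the job in at about 26 s of the 58 s allowed; no verdict was returned.

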